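Empty the loaded parts boxes into the inspection tray

ROBOT

A 7-joint arm with a two-finger parallel gripper is mounted at the origin on the work surface. World frame = base frame: x ahead of the robot, y to its left, z up, the work surface at z = 0. Lengths are in mm, angles in rad, forces in N, time in s.
With the tool pointing down it reaches from about 400 to 850 mm from the base axis. Payload 10.4 kg.
Tool frame: the origin (TCP) lies on the centre line of the jaws, within the pads' length; the fingertips stand 11 mm ahead of it and the grasp point (between the pads) lies 8 mm behind it (tip_reach is the distance from the TCP to the fingertips, in mm); x points along the fingers, y is the direction in which the jaws open and shut, and the axes are right-handed (so a half turn about x gives the same grasp; the last joint's range is limited). The gripper opens to 87 mm and grips with 3 to 60 N. Pads are 19 mm wide; open, the fingers measure 117 mm over their backs; the gripper's body (75 mm by 190 mm) begins 51 mm behind the grasp point.
Start: joints at [1.21, 0.332, -0.065, 1.46, 0.022, 1.35, -0.088], TCP at [207.154, -589.693, 233.576] pointing down, gripper open.
Joint ranges: [-2.6, 2.6], [-0.5, 2.12], [-1.47, 1.34], [0.16, 2.42], [-1.27, 4.41], [0.06, 2.06], [-2.6, 2.6]. Speed limits (rad/s): [2.22, 2.22, 2.79, 2.79, 3.14, 3.14, 3.14].

INTERFACE

Orientations are given as a 3x3 rotation matrix whose columns are the frame's x, y, z axes.
In Python, from cell import * gives the robot as it stands.
- The arm moves only by the tool play_rows, never from a script. Its argument "motion" is a list of rows, each a list of 3 entries, a list of its own where there are three numbers: the shift along the world's x, y, z in m, then the turn about the world's z in degrees, then the finger opening in m, from 0 to 0.087. A call has 1 to 12 rows; each row shifts and turns the commanded pose from where the row before left it; what a row does not reach is not made up. A row lasts 1/8 s, in which the tool goes at most 62.5 mm and 10.7 degrees, less where a joint would pass 70% of its speed; a pose out of reach is approached as far as the arm can. A call is refused whole if a number of a shift passes 0.0625 or a number of a turn 10.7, either way. A call with a gripper value outside its range is refused whole. The fingers move at their own pace and stop on an object; "squeeze" is the grip in N (left out, the last holds). Time passes only in rows, so rows that do not move let the fingers close. It gives the time, the measured TCP pose, the force and the opening at its end, in the units of the state.
- get_obs(): the state, without advancing time (a new reading comes with each control period).
- snapshot(name): name is "side" or "top"; returns (picture, depth): 480x640x3 uint8, red, green, blue; 480x640 float32, mm along the optical axis (not along the pixel's ray), 0 where there is no reading.
- camera_params(name): a dict with "K" (3x3 intrinsics, pixels), "k1" (the pictures are not rectified: a ray, as slopes to the right and down, at radius r is drawn at 1 + k1 r^2 times it, then the intrinsics apply), "R" (3x3) and "t" (3): a world point X has camera coordinates R X + t. Camera axes: x right, y down, z forward; pixel columns grow to the right and rows downward; lengths in mm; the calibration is good to about 2 mm. A picture is of the moment at which its call begins. camera_params takes no time and is no camera call.
- sign_off(): hands the job in, once; it reports no verdict.
The state is a dict: "t": time; "joint_positions": joint angles; "qd": joint speeds; "joint_efforts": joint torques, N m; "position": TCP position; "tcp_rot": TCP orientation; "wrist_force": force on the tool from outside, world axes, zero at the start; "wrist_torque": the same for the moment, N m; "gripper_width": finger opening in mm.
Only numpy, scipy, OpenCV 4.12 (cv2) and the standard library are available. Lean on these libraries where they do the work, as an engineer would, in place of code of your own. Each camera call takes 0.05 s, during which the arm holds its last target.

TASK

Some of the three closed parts boxes hold a steel ball, and the others hold nothing but a light packing pad: lift them in turn to feel by weight which are loaded. Tip each loaded box, flap end down, over the blue tray so that its ball rolls into the tray, and do not tip a box without a ball. In the end all three boxes stand upright on the table again, outside the tray.

Things in the scene. Friction and masses are not known exactly. Their poses are not given: they have to be found in the camera images.
- box_a_grip (a point): Middle of the orange handle of box a: a closed grey box 68 (x) x 54 (y) x 52 mm high, 0.16 kg without a ball, about 0.37 kg with a ball; boxes a, b, c look alike and the letter says nothing of the load. The solid handle on its cover is 16 thick along x, 50 wide along y, 44 mm high; this point is 76 mm above the underside. The -x end, facing the robot within 20 degrees, is the flap end. z up.
- box_b_grip (a point): Same point of box b, alike. Flap end (-x): an open mouth behind an orange flap hung from its top edge, which swings open by itself when that end is tipped down (handle leaning to -x). A 2 mm lip keeps the 38 mm steel ball in when level; it rolls out at 30 to 40 degrees of tip; 45 degrees held for a second is enough.
- box_c_grip (a point): Same point of box c, alike. The mouth's lower edge lies 34 mm towards -x of this point and 72 mm below it while the box is level; the flap is 46 mm long.
- tray_floor (a point): Centre of the upper face of the floor of the fixed blue inspection tray: 220 (its x) x 200 (its y) mm outside, walls 5 mm thick, rim 63 mm above the table, floor 20 mm above the table; z up.

How it is judged (in metres and radians):
At the end, for the whole second after the job is handed in: Every steel ball lies in the blue tray (between its walls, on its floor), and all three boxes stand upright (within 10 degrees) on the table, handle centre 76 mm above it within 10 mm, not in the tray (x of ball_1_center in the frame of tray_floor between -0.105 and 0.105 m and y of ball_1_center in the frame of tray_floor between -0.095 and 0.095 m and z of ball_1_center in the frame of tray_floor between 0 and 0.03 m and x of ball_2_center in the frame of tray_floor between -0.105 and 0.105 m and y of ball_2_center in the frame of tray_floor between -0.095 and 0.095 m and z of ball_2_center in the frame of tray_floor between 0 and 0.03 m and angle between each of box_a_grip, box_b_grip, box_c_grip's own z axis and vertical below 0.17 rad and height (world z) of box_a_grip between 0.066 and 0.086 m and height (world z) of box_b_grip between 0.066 and 0.086 m and height (world z) of box_c_grip between 0.066 and 0.086 m); the robot touches nothing.
It fails at once if a box without a ball is tipped more than 25 degrees ((angle between box_a_grip's own z axis and vertical above 0.44 rad and distance between pad and box_a_grip below 0.085 m) or (angle between box_b_grip's own z axis and vertical above 0.44 rad and distance between pad and box_b_grip below 0.085 m) or (angle between box_c_grip's own z axis and vertical above 0.44 rad and distance between pad and box_c_grip below 0.085 m)).
It fails at once if a packing pad comes out of its box (distance between pad and box_a_grip above 0.11 m and distance between pad and box_b_grip above 0.11 m and distance between pad and box_c_grip above 0.11 m).
It also fails if it takes over 72 s, if anything falls off the work surface, if the arm or the gripper's body presses on something with over 40 N, if the wrist force passes 120 N, or if a joint passes its speed limit or range.

## Working session

There is one attempt and no reset: what is moved stays moved. The work goes in short steps, Python scripts to look and compute and a tool call to move; the robot and the scene stay as the last step left them, time stands still between calls to the robot, and variables do not carry over. Pictures are saved under pics/ and viewed, and the job is handed in when it is done.

Besides the shell and the picture viewer there is one more tool, called after ">>>" as name(argument=value, ...) on one line, values as JSON. play_rows: Moves the arm, as the interface text tells. Its arguments: {"type":"object","properties":{"motion":{"type":"array","items":{"type":"array"}},"squeeze":{"type":"number"}},"required":["motion"]}

```bash
ls; mkdir -p pics; cat > h.py <<'E'
from cell import *
import numpy as np, cv2
def P(n):
    p=camera_params(n); return {k:np.array(v,float) if k!='name' else v for k,v in p.items()}
def grab(n,f):
    im,d=snapshot(n); cv2.imwrite(f'pics/{f}.png',im[:,:,::-1]); np.save(f'pics/{f}.npy',d); return im,d
def ray(n,u,v):
    p=P(n);K=p['K'];k=float(p['k1'])
    a=np.array([(u-K[0,2])/K[0,0],(v-K[1,2])/K[1,1]]);s=a.copy()
    for _ in range(20): s=a/(1+k*(s@s))
    R=p['R'];o=-R.T@p['t'];return o,R.T@np.array([s[0],s[1],1])
def onplane(n,u,v,z):
    o,d=ray(n,u,v); return o+d*(z-o[2])/d[2]
def pt(n,u,v,dep):
    o,d=ray(n,u,v); return o+d*dep
E
python3 - <<'E'
from h import *
print(get_obs())
for n in('top','side'):
    p=P(n);print(n,p['K'],p['k1'],-p['R'].T@p['t'],p['R'])
    grab(n,n+'0')
E
```

```text
pics
{'t': 0.0, 'joint_positions': array([ 1.21041064,  0.33288956, -0.06471026,  1.46096355,  0.02157542,
        1.34987526, -0.0884911 ]), 'qd': array([-0.00039028,  0.00052712,  0.00095074,  0.00081647,  0.00196868,
       -0.00079967,  0.00048838]), 'joint_efforts': array([-6.39777136e-05, -6.23257971e+01,  2.42911081e-02, -3.89888763e+01,
       -6.12619473e-02,  3.98468901e-02,  1.15164921e-04]), 'position': array([ 207.00823078, -589.32423126,  232.73227813]), 'tcp_rot': array([[-5.14437806e-04,  3.31431050e-01, -9.43479303e-01],
       [ 1.34646894e-03, -9.43478343e-01, -3.31431446e-01],
       [-9.99998961e-01, -1.44086644e-03,  3.90993151e-05]]), 'wrist_force': array([-0.53075199, -0.32615787, -0.47019028]), 'wrist_torque': array([ 0.00277481,  0.0632391 , -0.00131999]), 'gripper_width': 87.16632597520346}
top [[453.11361922   0.         327.54843772]
 [  0.         453.11361922 240.10748724]
 [  0.           0.           1.        ]] -0.095258958043139 [455.63048679 -21.02317659 787.20411929] [[-0.01041383 -0.99992576  0.00632698]
 [-0.99127896  0.00949211 -0.13143794]
 [ 0.13136813 -0.00764057 -0.99130421]]
side [[560.97834119   0.         315.51183249]
 [  0.         560.97834119 240.53430378]
 [  0.           0.           1.        ]] -0.0648973974666967 [ 473.07096649 -773.73882445  841.76023032] [[ 0.99640378 -0.0839975  -0.01113187]
 [-0.06623832 -0.69024956 -0.72053316]
 [ 0.05283922  0.71867932 -0.69333113]]
```

```bash
python3 -c "import os;print(os.listdir('pics'))"
```

```text
['top0.npy', 'side0.png', 'side0.npy', 'top0.png']
```

View pics/top0.png

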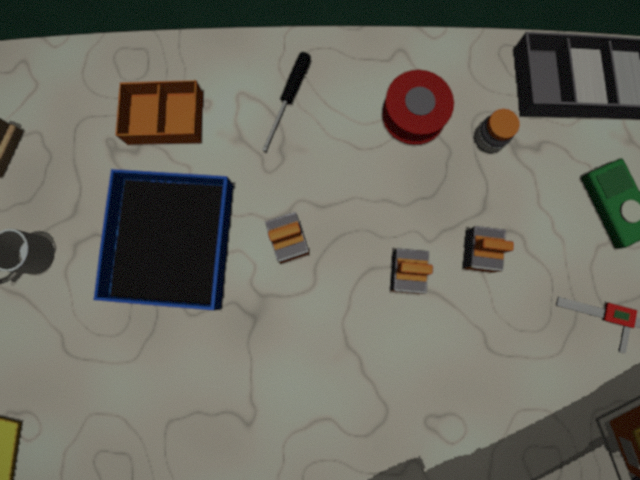

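View pics/side0.png

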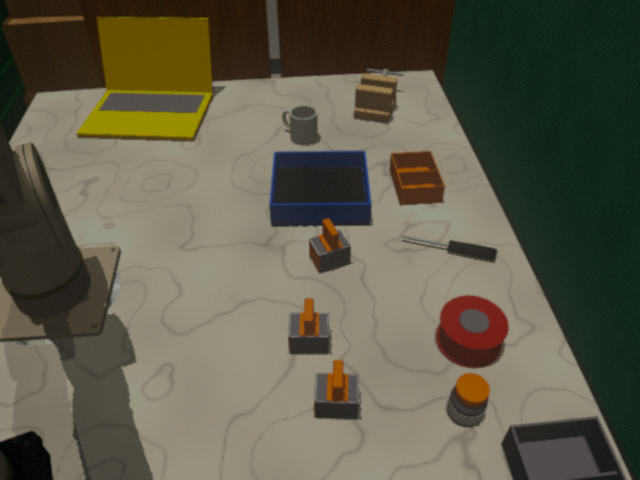

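```bash
python3 - <<'E'
from h import *
im=cv2.imread('pics/top0.png');d=np.load('pics/top0.npy')
hsv=cv2.cvtColor(im,cv2.COLOR_BGR2HSV)
h,s,v=cv2.split(hsv)
# handle top via depth: points with z>85 and orange
uu,vv=np.meshgrid(np.arange(640),np.arange(480))
p=P('top');K=p['K'];und=cv2.undistortPoints(np.stack([uu,vv],-1).reshape(-1,1,2).astype(np.float32),K,np.array([float(p['k1']),0,0,0,0])).reshape(480,640,2)
X=np.dstack([und*d[...,None],d])-p['t'];X=X@p['R']
om=(h>5)&(h<22)&(s>140)&(v>80)
for name,(a,b,c,e) in dict(L=(255,195,320,270),M=(385,240,440,300),R=(460,220,520,275)).items():
    m=np.zeros_like(om);m[b:e,a:c]=True
    t=m&om&(X[...,2]>85)
    q=X[t];print(name,t.sum(),q.mean(0),np.median(q[:,2]))
    ctr=cv2.minAreaRect(np.float32(q[:,:2]));print('  handle top rect',ctr)
    t=m&(X[...,2]>42)&(X[...,2]<60)
    q=X[t];print('  cover rect',np.median(q[:,2]),cv2.minAreaRect(np.float32(q[:,:2])))
bm=(h>100)&(h<130)&(s>120)&(uu>80)&(uu<250)&(vv>150)&(vv<330)
t=bm&(X[...,2]>55)
q=X[t];print('tray',t.sum(),np.median(q[:,2]),cv2.minAreaRect(np.float32(q[:,:2])), cv2.boxPoints(cv2.minAreaRect(np.float32(q[:,:2]))))
E
```

```text
L 312 [560.32556046  40.00492972 100.18235011] 95.86239708306347
  handle top rect ((508.2720947265625, 22.31830596923828), (127.68038177490234, 47.918643951416016), 18.89452362060547)
  cover rect 52.58123180072943 ((559.728515625, 41.29585266113281), (70.95500183105469, 54.01849365234375), 17.5549259185791)
M 304 [ 502.96459267 -161.41776574   95.33649089] 95.51890506783613
  handle top rect ((503.5632629394531, -161.91334533691406), (46.50784683227539, 15.703143119812012), 86.36933135986328)
  cover rect 52.470450504446184 ((502.19024658203125, -163.05311584472656), (55.150291442871094, 69.51783752441406), 84.03700256347656)
R 287 [ 538.04214207 -290.81114279   97.44122265] 95.21189359423552
  handle top rect ((507.2134094238281, -166.42791748046875), (28.460275650024414, 307.2512512207031), 14.240200996398926)
  cover rect 52.0974610534521 ((537.5169677734375, -293.5864562988281), (54.682037353515625, 70.09160614013672), 82.1091079711914)
tray 1794 62.717599679651244 ((551.7510375976562, 159.44029235839844), (375.4107666015625, 218.13294982910156), 85.31924438476562) [[427.73083  -18.73883 ]
 [645.1363   -36.539307]
 [675.77124  337.61942 ]
 [458.36578  355.4199  ]]
```

```bash
cat >> h.py <<'E'
def cloud(n,d):
    uu,vv=np.meshgrid(np.arange(640),np.arange(480))
    p=P(n);K=p['K'];und=cv2.undistortPoints(np.stack([uu,vv],-1).reshape(-1,1,2).astype(np.float32),K,np.array([float(p['k1']),0,0,0,0])).reshape(480,640,2)
    X=np.dstack([und*d[...,None],d])-p['t'];return X@p['R']
def clean(m): return cv2.morphologyEx(m.astype(np.uint8),cv2.MORPH_OPEN,np.ones((2,2)))>0
def rect(q):
    c,s,a=cv2.minAreaRect(np.float32(q));b=cv2.boxPoints((c,s,a))
    return np.round(c,1),np.round(s,1),round(a,1)
E
python3 - <<'E'
from h import *
im=cv2.imread('pics/top0.png');d=np.load('pics/top0.npy')
h,s,v=cv2.split(cv2.cvtColor(im,cv2.COLOR_BGR2HSV));X=cloud('top',d)
uu,vv=np.meshgrid(np.arange(640),np.arange(480))
om=(h>5)&(h<22)&(s>140)&(v>80)
for name,(a,b,c,e) in dict(L=(255,195,320,270),M=(385,240,440,300),R=(460,220,520,275)).items():
    m=np.zeros_like(om);m[b:e,a:c]=True
    t=clean(m&om&(X[...,2]>88)&(X[...,2]<104));q=X[t];print(name,t.sum(),q.mean(0),rect(q[:,:2]))
    ang=cv2.fitLine(np.float32(q[:,:2]),cv2.DIST_HUBER,0,.01,.01).ravel();print('  line yaw of y axis',np.degrees(np.arctan2(-ang[0],ang[1])))
    t=clean(m&(X[...,2]>46)&(X[...,2]<58));print('  cover',rect(X[t][:,:2]))
bm=(h>100)&(h<130)&(s>120)&(uu>80)&(uu<240)&(vv>150)&(vv<330)
t=clean(bm&(X[...,2]>57)&(X[...,2]<68)&(X[...,1]>50)&(X[...,1]<330));q=X[t][:,:2]
print('tray',rect(q),cv2.boxPoints(cv2.minAreaRect(np.float32(q))))
# rim corners by rays
for u,v in[(111,170),(233,178),(220,309),(95,298)]: print(onplane('top',u,v,63))
E
```

```text
L 309 [559.69663913  38.8974139   94.22687559] (array([560.5,  38.6]), array([17.6, 49.1]), 24.7)
  line yaw of y axis -160.59445
  cover (array([523.9,  28.8]), array([160.1,  53.8]), 17.6)
M 301 [ 501.67115312 -163.66223383   91.99156866] (array([ 501.6, -174.5]), array([69.9, 14.5]), 86.5)
  line yaw of y axis -3.7507887
  cover (array([ 497.4, -114.1]), array([ 73. , 190.5]), 3.2)
R 284 [ 536.71754738 -293.1244772    95.49061238] (array([ 510.9, -186.1]), array([ 28.1, 347. ]), 13.9)
  line yaw of y axis -4.7773595
  cover (array([ 519.4, -182.8]), array([ 79.3, 338.6]), 8.3)
tray (array([548.6, 154.8]), array([365.4, 220.6]), 85.4) [[423.97528  -18.473068]
 [643.90704  -36.190567]
 [673.2463   328.0041  ]
 [453.3145   345.72156 ]]
[674.20655057 336.88572618  63.        ]
[656.46538876 128.32022221  63.        ]
[442.74374808 145.55007725  63.        ]
[460.31012921 352.33610402  63.        ]
```

```bash
python3 - <<'E'
import cv2
im=cv2.imread('pics/top0.png');cv2.imwrite('pics/z1.png',cv2.resize(im[150:330,80:540],None,fx=1.7,fy=1.7,interpolation=cv2.INTER_CUBIC))
E
```

```text
(no output)
```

View pics/z1.png

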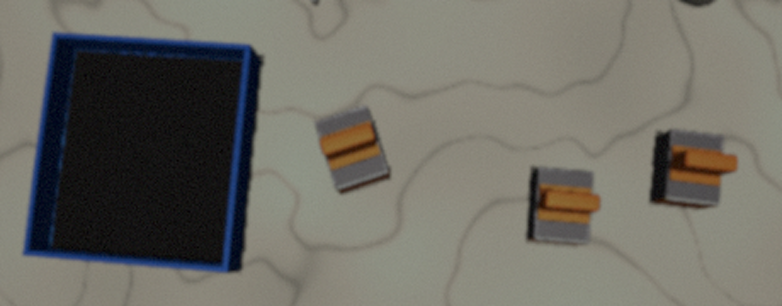

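>>> play_rows(motion=[[[0.033,0.0296,-0.008],-2.5,0.087],[[0.033,0.0296,-0.008],-2.5,0.087],[[0.033,0.0296,-0.008],-2.5,0.087],[[0.033,0.0296,-0.008],-2.5,0.087],[[0.033,0.0296,-0.008],-2.5,0.087],[[0.033,0.0296,-0.008],-2.5,0.087],[[0.033,0.0296,-0.008],-2.5,0.087],[[0.033,0.0296,-0.008],-2.5,0.087],[[0.033,0.0296,-0.008],-2.5,0.087],[[0.033,0.0296,-0.008],-2.8,0.087],[[0,0,0],0,0.087]], squeeze=20)

```text
t: 1.48
position: [539.3, -289.3, 152.3]
tcp_rot: [[-0.001, -0.098, -0.995], [0.003, -0.995, 0.098], [-1.0, -0.003, 0.001]]
wrist_force: [-0.3, 0.4, 0.9]
gripper_width: 87.1
```

>>> play_rows(motion=[[[-0.002,-0.004,-0.03],0,0.087],[[0,0,-0.03],0,0.087],[[0,0,-0.008],0,0.087],[[0,0,0],0,0.04],[[0,0,0],0,0.04],[[0,0,0],0,0.04],[[0,0,0],0,0.04]])

```text
t: 2.35
position: [535.4, -297.7, 86.2]
tcp_rot: [[0.001, -0.103, -0.995], [-0.0, -0.995, 0.103], [-1.0, 0.0, -0.001]]
wrist_force: [0.6, 2.2, 1.2]
gripper_width: 55.1
```

>>> play_rows(motion=[[[0,0,0],0,0.04],[[0,0,0],0,0.04],[[0,0,0],0,0.04]])

```text
t: 2.72
position: [535.6, -297.3, 86.0]
tcp_rot: [[0.001, -0.103, -0.995], [0.0, -0.995, 0.103], [-1.0, -0.0, -0.001]]
wrist_force: [-0.7, 3.2, 6.6]
gripper_width: 49.9
```

>>> play_rows(motion=[[[0,0,0.008],0,0.04],[[0,0,0.008],0,0.04],[[0,0,0.008],0,0.04],[[0,0,0],0,0.04],[[0,0,0],0,0.04]])

```text
t: 3.35
position: [535.0, -297.7, 109.4]
tcp_rot: [[-0.0, -0.104, -0.995], [0.0, -0.995, 0.104], [-1.0, 0.0, 0.0]]
wrist_force: [0.4, -0.2, -3.1]
gripper_width: 50.0
```

>>> play_rows(motion=[[[0,0,0],0,0.04]])

```text
t: 3.48
position: [534.9, -297.6, 109.2]
tcp_rot: [[-0.001, -0.104, -0.995], [0.0, -0.995, 0.104], [-1.0, -0.0, 0.001]]
wrist_force: [0.3, 0.5, -3.2]
gripper_width: 49.8
```

>>> play_rows(motion=[[[0,0,0],0,0.04]])

```text
t: 3.6
position: [535.1, -297.6, 109.3]
tcp_rot: [[-0.0, -0.104, -0.995], [0.0, -0.995, 0.104], [-1.0, -0.0, 0.0]]
wrist_force: [0.1, -0.1, -3.9]
gripper_width: 49.8
```

```bash
python3 - <<'E'
from h import *
grab('side','s1');o=get_obs();print(o['position'],o['wrist_force'],o['wrist_torque'],o['gripper_width'],o['t'])
E
```

```text
[ 535.05987049 -297.66192593  109.38060408] [ 0.07182784  0.29805429 -3.29490929] [-0.01312291  0.03330827  0.05799815] 50.2110572415991 3.65
```

View pics/s1.png

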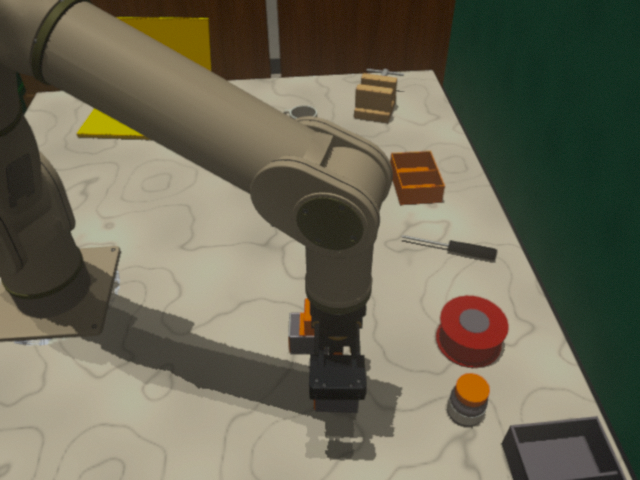

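```bash
python3 - <<'E'
from h import *
im=cv2.imread('pics/top0.png');d=np.load('pics/top0.npy')
h,s,v=cv2.split(cv2.cvtColor(im,cv2.COLOR_BGR2HSV));X=cloud('top',d)
uu,vv=np.meshgrid(np.arange(640),np.arange(480))
bm=(h>100)&(h<130)&(s>120)&(uu>80)&(uu<245)&(vv>150)&(vv<330)&(v>60)
t=bm&(X[...,2]>58)&(X[...,2]<67)&(X[...,1]>110)
print(t.sum())
q=np.array([onplane('top',u,v,63)[:2] for v,u in np.argwhere(t)])
c,sz,a=cv2.minAreaRect(np.float32(q));print(c,sz,a)
th=np.radians(-4.4);ex=np.array([np.cos(th),np.sin(th)]);ey=np.array([-ex[1],ex[0]])
r=q-np.array([558,241])
a=r@ex;b=r@ey
print(np.percentile(a,[.5,1,2,50,98,99,99.5]),np.percentile(b,[.5,1,2,50,98,99,99.5]))
for Y in(180,210,240,270,300):
    m=(abs(q[:,1]-Y)<10)&(q[:,0]>600);print(Y,np.sort(q[m,0])[[0,2,m.sum()//2,-3,-1]],m.sum())
E
```

```text
1439
(558.7566528320312, 245.78538513183594) (200.4857940673828, 217.87350463867188) 85.30403900146484
[-108.49730449 -108.2449737  -107.91635719   -0.71199832  108.83928172
  109.05640347  109.22388756] [-95.27811668 -95.15324715 -94.92907384 -15.33057235 104.52997715
 104.8557396  105.05729439]
180 [658.80538912 658.85947843 660.6230729  662.47396107 662.53102467] 32
210 [661.02133268 661.0801999  662.91417274 664.72247678 664.78460191] 33
240 [663.28713346 663.35113971 665.16859135 667.02388088 667.09145799] 34
270 [665.57235515 665.64162418 667.50897866 669.3460971  669.41926654] 36
300 [667.94777446 668.02303799 669.90993257 671.72443291 671.80365422] 32
```

>>> play_rows(motion=[[[0,0,0.03],0,0.04],[[0,0,0.04],0,0.04],[[0,0.02,0.025],0,0.04],[[0.008,0.045,0],0,0.04],[[0.008,0.045,0],0,0.04],[[0.008,0.045,0],0,0.04],[[0.008,0.045,0],0,0.04],[[0.008,0.045,0],0,0.04],[[0.008,0.045,0],0,0.04],[[0.008,0.045,0],0,0.04],[[0.008,0.045,0],0,0.04],[[0.008,0.045,0],0,0.04]], squeeze=30)

```text
t: 5.15
position: [607.3, 128.6, 204.5]
tcp_rot: [[0.0, -0.104, -0.995], [-0.0, -0.995, 0.104], [-1.0, 0.0, -0.0]]
wrist_force: [0.1, -0.6, -4.4]
gripper_width: 49.7
```

>>> play_rows(motion=[[[0.01,0.045,0],0,0.04],[[0.01,0.045,0],0,0.04],[[0.01,0.04,0],0,0.04],[[0.003,0.023,0],0,0.04],[[0,0,0],0,0.04],[[0,0,0],0,0.04]])

```text
t: 5.9
position: [640.3, 279.3, 204.3]
tcp_rot: [[-0.0, -0.104, -0.995], [-0.001, -0.995, 0.104], [-1.0, 0.001, 0.0]]
wrist_force: [0.4, -0.4, -3.9]
gripper_width: 49.9
```

```bash
python3 - <<'E'
from h import *
grab('side','s2');grab('top','t2');o=get_obs();print(o['position'],o['tcp_rot'][:,1],o['wrist_force'],o['wrist_torque'],o['gripper_width'],o['t'])
E
```

```text
[640.6108831  278.76952489 204.6238131 ] [-1.05291068e-01 -9.94441029e-01  9.11706139e-04] [-0.12359521 -1.12363713 -3.20986804] [0.0271178  0.04107466 0.0464191 ] 50.045415588735125 6.0
```

View pics/s2.png

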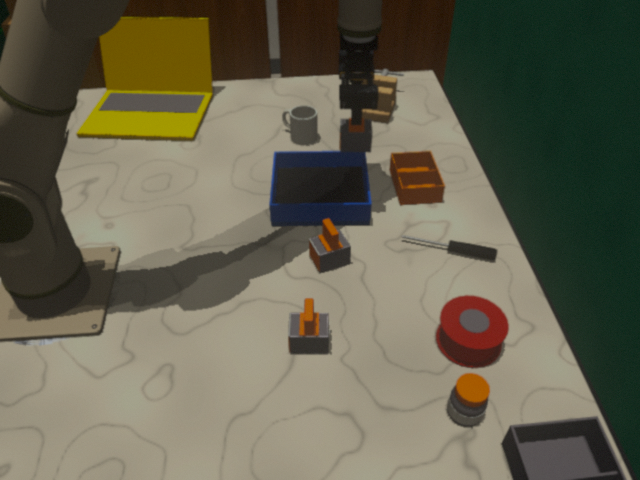

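View pics/t2.png

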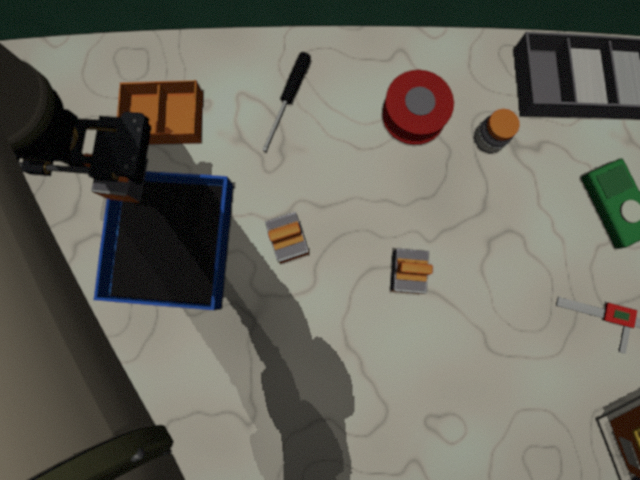

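>>> play_rows(motion=[[[0,0,-0.025],0,0.04],[[0,0,-0.02],0,0.04],[[0,0,-0.006],0,0.04],[[0,0,0],0,0.04],[[0,0,0],0,0.04]], squeeze=20)

```text
t: 6.62
position: [640.6, 280.5, 154.6]
tcp_rot: [[0.001, -0.104, -0.995], [0.001, -0.995, 0.104], [-1.0, -0.001, -0.001]]
wrist_force: [0.5, 0.8, -3.3]
gripper_width: 50.1
```

>>> play_rows(motion=[[[0,0,-0.002],0,0.04],[[0,0,-0.002],0,0.04],[[0,0,0],0,0.04]], squeeze=8)

```text
t: 7.0
position: [640.1, 280.2, 149.4]
tcp_rot: [[-0.0, -0.104, -0.995], [-0.0, -0.995, 0.104], [-1.0, 0.0, 0.0]]
wrist_force: [1.1, 0.1, -3.2]
gripper_width: 50.2
```

>>> play_rows(motion=[[[-0.0035,0,-0.0015],0,0.04],[[-0.0035,0.0005,-0.0015],0,0.04],[[-0.0035,0.0005,-0.0015],0,0.04],[[-0.0035,0.0005,-0.002],0,0.04]])

```text
t: 7.5
position: [625.9, 282.4, 143.4]
tcp_rot: [[0.001, -0.103, -0.995], [0.001, -0.995, 0.103], [-1.0, -0.001, -0.0]]
wrist_force: [-0.5, 1.6, 1.5]
gripper_width: 49.9
```

```bash
python3 - <<'E'
from h import *
im,d=grab('side','s3');o=get_obs();print(o['position'],o['tcp_rot'][:,1],o['wrist_force'],o['wrist_torque'],o['gripper_width'],o['t'])
cv2.imwrite('pics/s3z.png',cv2.resize(im[60:240,240:460,::-1],None,fx=3,fy=3,interpolation=cv2.INTER_CUBIC))
E
```

```text
[625.2746553  282.57926672 143.13093384] [-1.02731318e-01 -9.94709020e-01 -4.92324414e-04] [-0.25765673  1.29307527 -0.05583565] [0.31160803 0.22722837 0.039215  ] 50.0053051024165 7.55
```

View pics/s3z.png

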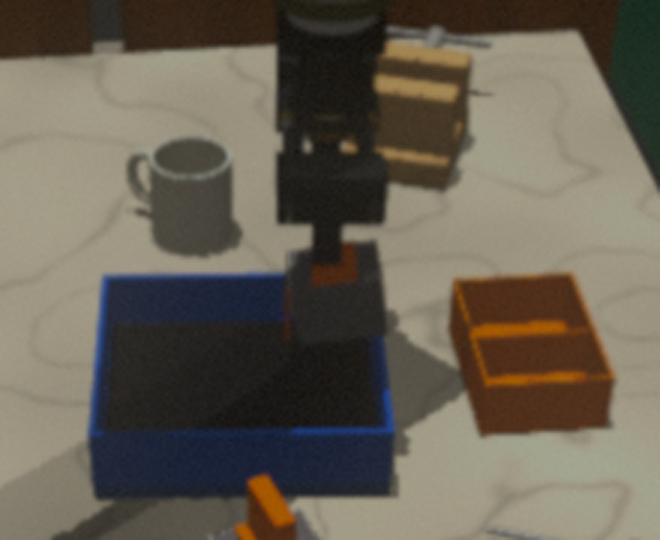

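>>> play_rows(motion=[[[-0.0035,0.0005,-0.0025],0,0.04],[[-0.0035,0.0005,-0.0025],0,0.04],[[-0.0035,0.0005,-0.003],0,0.04],[[-0.0035,0.0005,-0.003],0,0.04],[[-0.0035,0.0005,-0.003],0,0.04],[[-0.003,0.0005,-0.003],0,0.04]])

```text
t: 8.3
position: [605.5, 284.8, 125.9]
tcp_rot: [[0.0, -0.104, -0.995], [-0.0, -0.995, 0.104], [-1.0, 0.0, -0.0]]
wrist_force: [-2.6, 0.8, 3.7]
gripper_width: 50.1
```

```bash
python3 - <<'E'
from h import *
im,d=grab('side','s4');o=get_obs();print(o['position'],o['tcp_rot'][:,1],o['wrist_force'],o['wrist_torque'],o['gripper_width'],o['t'])
cv2.imwrite('pics/s4z.png',cv2.resize(im[60:240,240:460,::-1],None,fx=3,fy=3,interpolation=cv2.INTER_CUBIC))
E
```

```text
[605.10408901 284.85677213 125.46823482] [-1.03373285e-01 -9.94642583e-01  3.09679318e-04] [-3.16193787  1.32615263  2.5228552 ] [0.4149311  0.63254259 0.06281231] 49.742523808256806 8.35
```

View pics/s4z.png

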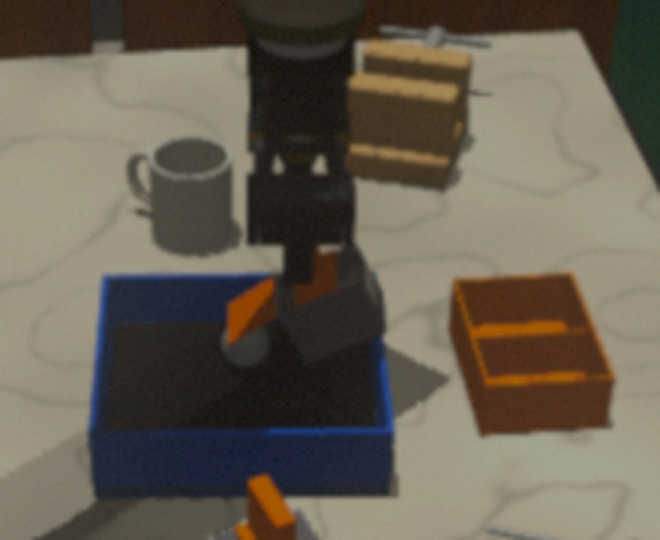

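>>> play_rows(motion=[[[-0.003,0.0005,-0.003],0,0.04],[[-0.003,0.0005,-0.003],0,0.04],[[0,0,0],0,0.04],[[0,0,0],0,0.04]])

```text
t: 8.85
position: [600.2, 285.8, 120.8]
tcp_rot: [[0.002, -0.104, -0.995], [0.0, -0.995, 0.104], [-1.0, -0.001, -0.001]]
wrist_force: [-2.3, 0.3, 7.9]
gripper_width: 50.0
```

```bash
python3 - <<'E'
from h import *
im,d=grab('side','s5');o=get_obs();print(o['position'],o['tcp_rot'][:,1],o['wrist_force'],o['wrist_torque'],o['gripper_width'],o['t'])
cv2.imwrite('pics/s5z.png',cv2.resize(im[60:240,240:460,::-1],None,fx=3,fy=3,interpolation=cv2.INTER_CUBIC))
E
```

```text
[600.21409409 285.82547574 120.79398449] [-1.04046790e-01 -9.94572288e-01 -4.78870715e-04] [-2.46388921 -0.18036633  7.17478484] [0.16824433 0.68005386 0.05044603] 49.89505847312773 8.9
```

View pics/s5z.png

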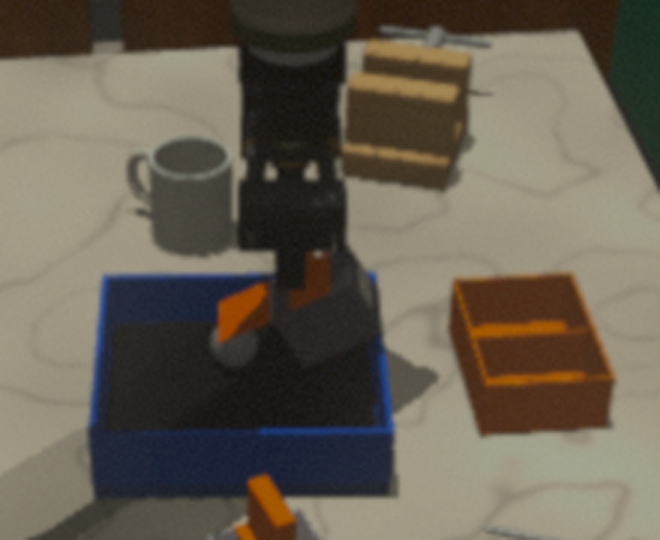

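>>> play_rows(motion=[[[0,0,0.01],0,0.04],[[0,0,0.02],0,0.04],[[0,0,0.03],0,0.04],[[0,0,0.03],0,0.04],[[0,0,0],0,0.04],[[0,0,0],0,0.04]])

```text
t: 9.65
position: [599.5, 285.4, 209.6]
tcp_rot: [[-0.0, -0.104, -0.995], [-0.001, -0.995, 0.104], [-1.0, 0.001, 0.0]]
wrist_force: [0.2, 0.1, -2.2]
gripper_width: 50.1
```

```bash
python3 - <<'E'
from h import *
im,d=grab('side','s6');o=get_obs();print(o['position'],o['tcp_rot'][:,1],o['wrist_force'],o['wrist_torque'],o['gripper_width'],o['t'])
cv2.imwrite('pics/s6z.png',cv2.resize(im[60:240,240:460,::-1],None,fx=3,fy=3,interpolation=cv2.INTER_CUBIC))
E
```

```text
[599.29630533 285.36487607 209.00061003] [-0.10369609 -0.99460837  0.00114221] [ 0.48569979  0.29330229 -1.6482215 ] [ 0.00992082  0.02220044 -0.01931349] 50.125904593660394 9.7
```

View pics/s6z.png

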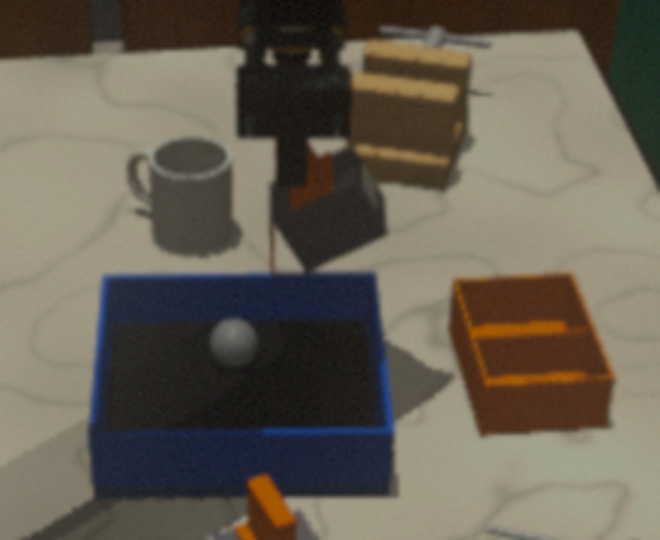

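>>> play_rows(motion=[[[0.02,-0.002,0],0,0.04],[[0.0175,-0.002,-0.015],0,0.04],[[0,0,-0.025],0,0.04],[[0,0,-0.02],0,0.04],[[0,0,-0.003],0,0.04],[[0,0,0],0,0.04]], squeeze=7)

```text
t: 10.45
position: [637.1, 282.0, 147.4]
tcp_rot: [[0.0, -0.103, -0.995], [0.0, -0.995, 0.103], [-1.0, -0.0, -0.0]]
wrist_force: [0.2, -0.3, -0.5]
gripper_width: 49.6
```

>>> play_rows(motion=[[[0.001,0,-0.002],0,0.04],[[0.003,0,-0.001],0,0.04],[[0.005,-0.0005,0.0005],0,0.04],[[0.005,-0.0005,0.001],0,0.04],[[0,0,0],0,0.04]])

```text
t: 11.08
position: [652.0, 280.9, 146.3]
tcp_rot: [[0.001, -0.104, -0.995], [0.001, -0.995, 0.104], [-1.0, -0.001, -0.001]]
wrist_force: [-0.8, 0.0, 3.7]
gripper_width: 50.3
```

```bash
python3 - <<'E'
from h import *
im,d=grab('side','s7');o=get_obs();print(o['position'],o['tcp_rot'][:,1],o['wrist_force'],o['wrist_torque'],o['gripper_width'],o['t'])
cv2.imwrite('pics/s7z.png',cv2.resize(im[60:240,240:460,::-1],None,fx=3,fy=3,interpolation=cv2.INTER_CUBIC))
E
```

```text
[651.89570178 280.83831704 146.24622075] [-1.03959917e-01 -9.94581334e-01 -5.52171450e-04] [-0.56527036 -1.180105    5.23173051] [-0.04178439 -0.02096358  0.01809675] 49.82011841343843 11.125
```

View pics/s7z.png

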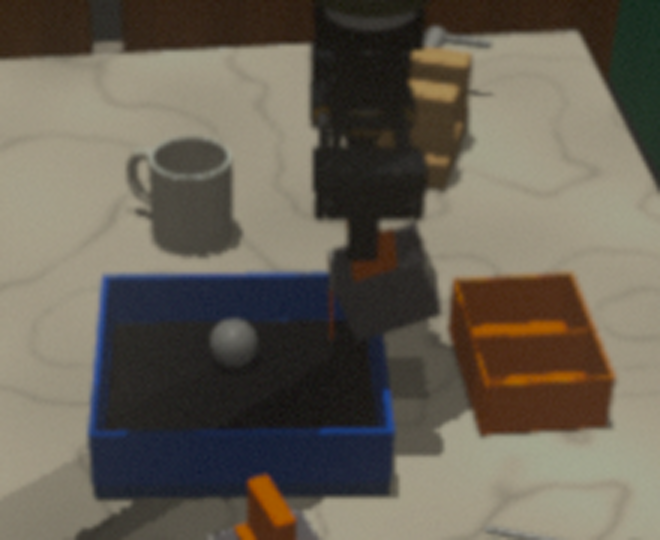

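>>> play_rows(motion=[[[0.005,-0.0005,0],0,0.04],[[0.005,-0.0005,0],0,0.04],[[0.005,-0.0005,0],0,0.04],[[0.005,-0.0005,0],0,0.04],[[0.004,-0.0005,0],0,0.04],[[0.004,0,0],0,0.04],[[0,0,0],0,0.04]])

```text
t: 12.0
position: [679.2, 278.2, 144.9]
tcp_rot: [[-0.001, -0.104, -0.995], [-0.0, -0.995, 0.104], [-1.0, 0.0, 0.001]]
wrist_force: [0.3, 0.4, -1.1]
gripper_width: 50.2
```

```bash
python3 - <<'E'
from h import *
im,d=grab('side','s8');o=get_obs();print(o['position'],o['tcp_rot'][:,1],o['wrist_force'],o['wrist_torque'],o['gripper_width'],o['t'])
cv2.imwrite('pics/s8z.png',cv2.resize(im[60:240,240:460,::-1],None,fx=3,fy=3,interpolation=cv2.INTER_CUBIC))
E
```

```text
[679.04096303 278.14398322 144.94235142] [-1.03608286e-01 -9.94618014e-01  5.73528397e-04] [-0.1134985   0.21633735 -1.84861418] [ 0.02805617  0.03566343 -0.04731147] 49.994325726278646 12.05
```

View pics/s8z.png

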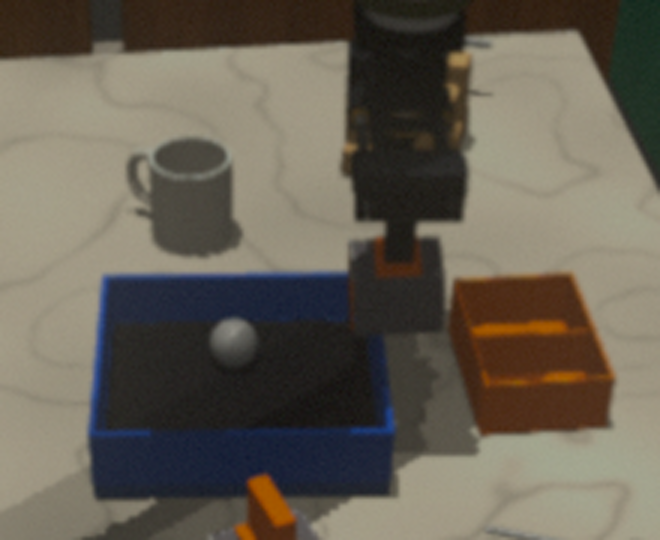

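>>> play_rows(motion=[[[0,0,0.02],0,0.04],[[0,0,0.04],0,0.04],[[-0.005,-0.038,0],0,0.04],[[-0.005,-0.05,0],0,0.04],[[-0.005,-0.05,0],0,0.04],[[-0.005,-0.05,0],0,0.04],[[-0.005,-0.05,0],0,0.04],[[-0.005,-0.05,0],0,0.04],[[-0.005,-0.03,-0.02],0,0.04],[[-0.004,-0.02,-0.03],0,0.04],[[0,0,-0.035],0,0.04],[[0,0,-0.02],0,0.04]], squeeze=25)

```text
t: 13.55
position: [639.8, -59.8, 100.1]
tcp_rot: [[-0.001, -0.104, -0.995], [-0.0, -0.995, 0.104], [-1.0, 0.0, 0.001]]
wrist_force: [0.5, 0.2, -1.2]
gripper_width: 49.7
```

>>> play_rows(motion=[[[0,0,-0.006],0,0.04],[[0,0,-0.003],0,0.04],[[0,0,0],0,0.04]], squeeze=7)

```text
t: 13.92
position: [640.8, -59.4, 92.6]
tcp_rot: [[0.001, -0.103, -0.995], [-0.0, -0.995, 0.103], [-1.0, 0.0, -0.001]]
wrist_force: [0.3, 0.6, -1.4]
gripper_width: 50.0
```

```bash
python3 - <<'E'
from h import *
im,d=grab('side','s9');o=get_obs();print(o['position'],o['tcp_rot'][:,1],o['wrist_force'],o['wrist_torque'],o['gripper_width'],o['t'])
cv2.imwrite('pics/s9z.png',cv2.resize(im[150:370,240:480,::-1],None,fx=2.7,fy=2.7,interpolation=cv2.INTER_CUBIC))
E
```

```text
[640.76019434 -59.52076222  92.62317454] [-1.03386372e-01 -9.94641270e-01  5.23202765e-05] [ 0.06934374 -0.48441359 -0.67123779] [-0.02847528  0.00246867  0.00176731] 49.948584651207426 13.975
```

View pics/s9z.png

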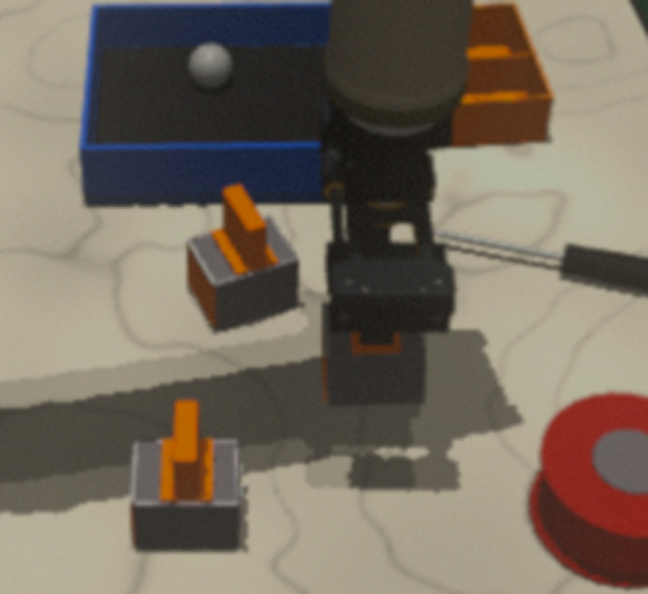

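Box hangs level, a few mm above the table. Lower until contact, then release.

>>> play_rows(motion=[[[0,0,-0.003],0,0.04],[[0,0,-0.003],0,0.04],[[0,0,-0.002],0,0.04],[[0,0,0],0,0.04]])

```text
t: 14.48
position: [640.0, -59.7, 83.3]
tcp_rot: [[-0.0, -0.104, -0.995], [-0.0, -0.995, 0.104], [-1.0, 0.0, 0.0]]
wrist_force: [0.4, -0.0, -1.3]
gripper_width: 50.0
```

>>> play_rows(motion=[[[0,0,-0.002],0,0.04],[[0,0,0],0,0.04]])

```text
t: 14.72
position: [641.0, -59.7, 82.4]
tcp_rot: [[0.002, -0.104, -0.995], [-0.0, -0.995, 0.104], [-1.0, -0.0, -0.002]]
wrist_force: [2.5, -0.6, 4.4]
gripper_width: 49.6
```

>>> play_rows(motion=[[[0,0,0],0,0.087],[[0,0,0],0,0.087],[[0,0,0],0,0.087],[[0,0,0],0,0.087],[[0,0,0.02],0,0.087],[[0,0,0.04],0,0.087],[[-0.02,-0.01,0.01],0,0.087],[[-0.04,-0.03,0],0,0.087],[[-0.04,-0.03,0],0,0.087],[[-0.03,-0.025,0],0,0.087],[[-0.008,-0.008,0],0,0.087],[[0,0,0],0,0.087]])

```text
t: 16.23
position: [502.6, -163.0, 152.7]
tcp_rot: [[0.002, -0.104, -0.995], [-0.001, -0.995, 0.104], [-1.0, 0.001, -0.002]]
wrist_force: [0.9, -0.2, 0.5]
gripper_width: 86.9
```

```bash
python3 - <<'E'
from h import *
im,d=grab('side','s10');o=get_obs();print(o['position'],o['t'])
cv2.imwrite('pics/s10z.png',cv2.resize(im[150:370,240:480,::-1],None,fx=2.7,fy=2.7,interpolation=cv2.INTER_CUBIC))
E
```

```text
[ 503.12193561 -162.03325119  152.46512367] 16.275
```

View pics/s10z.png

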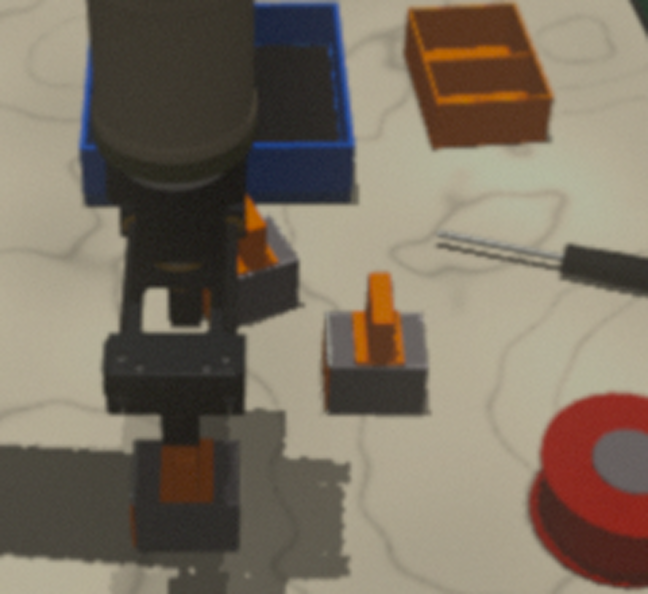

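First box stands upright. Now weigh M.

>>> play_rows(motion=[[[0,0,-0.03],0,0.087],[[0,0,-0.028],0,0.087],[[0,0,-0.008],0,0.087],[[0,0,0],0,0.04],[[0,0,0],0,0.04],[[0,0,0],0,0.04],[[0,0,0],0,0.04],[[0,0,0],0,0.04],[[0,0,0],0,0.04],[[0,0,0],0,0.04]], squeeze=25)

```text
t: 17.52
position: [502.3, -162.9, 85.9]
tcp_rot: [[0.0, -0.104, -0.995], [-0.0, -0.995, 0.104], [-1.0, 0.0, -0.001]]
wrist_force: [-1.4, -1.1, 4.1]
gripper_width: 49.8
```

>>> play_rows(motion=[[[0,0,0.008],0,0.04],[[0,0,0.008],0,0.04],[[0,0,0.008],0,0.04],[[0,0,0],0,0.04],[[0,0,0],0,0.04]])

```text
t: 18.15
position: [502.0, -162.7, 109.4]
tcp_rot: [[-0.0, -0.104, -0.995], [-0.0, -0.995, 0.104], [-1.0, 0.0, 0.0]]
wrist_force: [0.1, 1.1, -2.3]
gripper_width: 49.7
```

>>> play_rows(motion=[[[0,0,0],0,0.04]])

```text
t: 18.27
position: [501.9, -162.6, 109.3]
tcp_rot: [[-0.001, -0.104, -0.995], [0.0, -0.995, 0.104], [-1.0, -0.0, 0.001]]
wrist_force: [-0.4, 0.1, -1.4]
gripper_width: 49.7
```

>>> play_rows(motion=[[[0,0,0],0,0.04]])

```text
t: 18.4
position: [502.0, -162.6, 109.3]
tcp_rot: [[-0.0, -0.104, -0.995], [0.0, -0.995, 0.104], [-1.0, -0.0, 0.0]]
wrist_force: [0.4, -0.4, -1.5]
gripper_width: 49.8
```

>>> play_rows(motion=[[[0,0,-0.01],0,0.04],[[0,0,-0.008],0,0.04],[[0,0,-0.004],0,0.04],[[0,0,-0.002],0,0.04],[[0,0,0],0,0.04]])

```text
t: 19.02
position: [502.4, -162.8, 85.9]
tcp_rot: [[0.0, -0.104, -0.995], [-0.0, -0.995, 0.104], [-1.0, 0.0, -0.0]]
wrist_force: [-1.5, -0.9, 1.5]
gripper_width: 49.7
```

>>> play_rows(motion=[[[0,0,0],0,0.087],[[0,0,0],0,0.087],[[0,0,0],0,0.087],[[0,0,0],0,0.087],[[0,0,0.02],0,0.087],[[0,0,0.04],0,0.087],[[0.01,0.03,0.01],5,0.087],[[0.015,0.05,0],6,0.087],[[0.015,0.05,0],6.5,0.087],[[0.012,0.045,0],6,0.087],[[0.006,0.029,0],0,0.087],[[0,0,0],0,0.087]])

```text
t: 20.52
position: [559.8, 45.8, 155.1]
tcp_rot: [[-0.001, 0.308, -0.951], [0.002, -0.951, -0.308], [-1.0, -0.002, 0.0]]
wrist_force: [-0.3, 0.1, 0.7]
gripper_width: 87.0
```

```bash
python3 - <<'E'
from h import *
im,d=grab('side','s11');o=get_obs();print(o['position'],o['tcp_rot'][:,1],o['wrist_force'],o['t'])
E
```

```text
[559.76172868  43.49657511 154.99914395] [ 3.05851931e-01 -9.52078718e-01 -8.43661088e-04] [-0.56387666 -0.74781515  0.03470785] 20.575
```

View pics/s11.png

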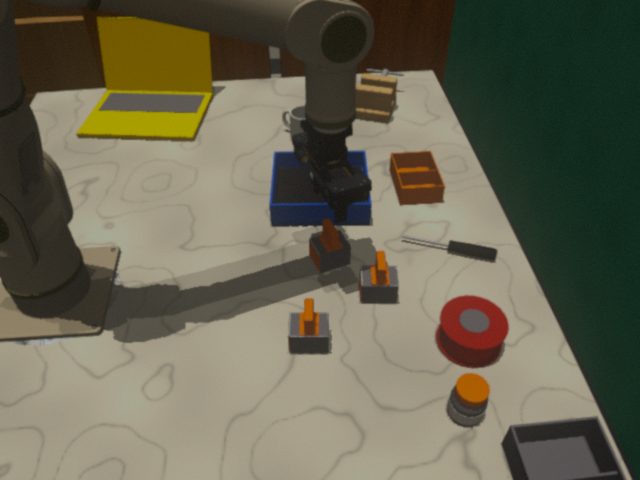

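>>> play_rows(motion=[[[0,-0.001,-0.03],0,0.087],[[0,0,-0.03],0,0.087],[[0,0,-0.008],0,0.087],[[0,0,0],0,0.04],[[0,0,0],0,0.04],[[0,0,0],0,0.04],[[0,0,0],0,0.04],[[0,0,0],0,0.04],[[0,0,0],0,0.04],[[0,0,0],0,0.04]], squeeze=30)

```text
t: 21.82
position: [560.4, 40.2, 87.9]
tcp_rot: [[0.001, 0.302, -0.953], [-0.0, -0.953, -0.302], [-1.0, 0.0, -0.0]]
wrist_force: [-0.9, -1.7, 4.4]
gripper_width: 49.8
```

>>> play_rows(motion=[[[0,0,0.008],0,0.04],[[0,0,0.008],0,0.04],[[0,0,0.008],0,0.04],[[0,0,0],0,0.04],[[0,0,0],0,0.04]])

```text
t: 22.45
position: [560.0, 40.3, 111.4]
tcp_rot: [[-0.0, 0.302, -0.953], [-0.0, -0.953, -0.302], [-1.0, 0.0, 0.0]]
wrist_force: [-0.4, -0.3, -4.2]
gripper_width: 49.5
```

>>> play_rows(motion=[[[0,0,0],0,0.04]])

```text
t: 22.58
position: [559.9, 40.3, 111.2]
tcp_rot: [[-0.001, 0.302, -0.953], [-0.0, -0.953, -0.302], [-1.0, -0.0, 0.001]]
wrist_force: [-0.2, -0.4, -4.3]
gripper_width: 49.7
```

>>> play_rows(motion=[[[0,0,0],0,0.04]])

```text
t: 22.7
position: [560.0, 40.3, 111.3]
tcp_rot: [[-0.0, 0.302, -0.953], [-0.0, -0.953, -0.302], [-1.0, -0.0, 0.0]]
wrist_force: [-0.1, 1.2, -3.5]
gripper_width: 49.9
```

```bash
python3 - <<'E'
from h import *
im,d=grab('top','t11');o=get_obs();print(o['position'],o['tcp_rot'][:,1],o['wrist_force'],o['t'])
E
```

```text
[560.04187987  40.30973497 111.3826969 ] [ 3.01636651e-01 -9.53422954e-01 -3.55767794e-05] [ 0.73072761 -0.66159318 -4.25375014] 22.75
```

View pics/t11.png

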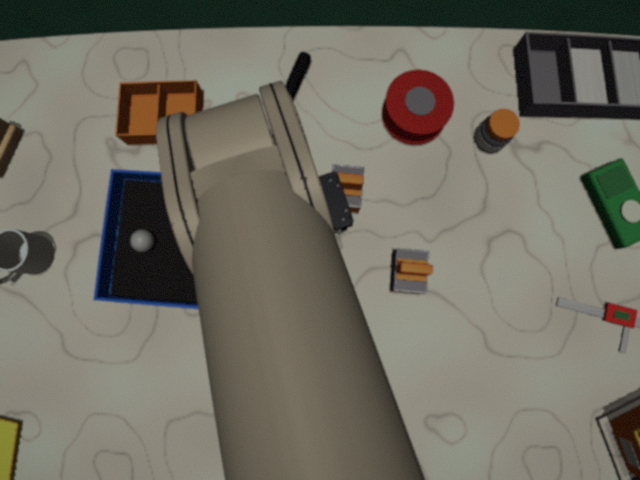

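>>> play_rows(motion=[[[0,0,0.03],0,0.04],[[0,0,0.04],0,0.04],[[0.01,0.015,0.02],-3,0.04],[[0.015,0.035,0],-5,0.04],[[0.02,0.04,0],-6,0.04],[[0.02,0.04,0],-6,0.04],[[0.0095,0.035,0],-2.5,0.04],[[0,0,-0.01],0,0.04],[[0,0,-0.025],0,0.04],[[0,0,-0.01],0,0.04],[[0,0,0],0,0.04]])

```text
t: 24.12
position: [634.3, 204.5, 155.9]
tcp_rot: [[-0.001, -0.087, -0.996], [-0.001, -0.996, 0.087], [-1.0, 0.001, 0.001]]
wrist_force: [-0.3, -0.4, -4.1]
gripper_width: 49.5
```

```bash
python3 - <<'E'
from h import *
im,d=grab('side','s12');o=get_obs();print(o['position'],o['tcp_rot'][:,1],o['wrist_force'],o['wrist_torque'],o['gripper_width'],o['t'])
cv2.imwrite('pics/s12z.png',cv2.resize(im[60:240,240:460,::-1],None,fx=3,fy=3,interpolation=cv2.INTER_CUBIC))
E
```

```text
[634.784588   204.85810333 156.91772806] [-8.66807179e-02 -9.96236134e-01  1.36632590e-04] [-0.20986858  0.48925841 -3.4675191 ] [ 0.06902954 -0.06828524  0.0528525 ] 49.847579426458765 24.175
```

View pics/s12z.png

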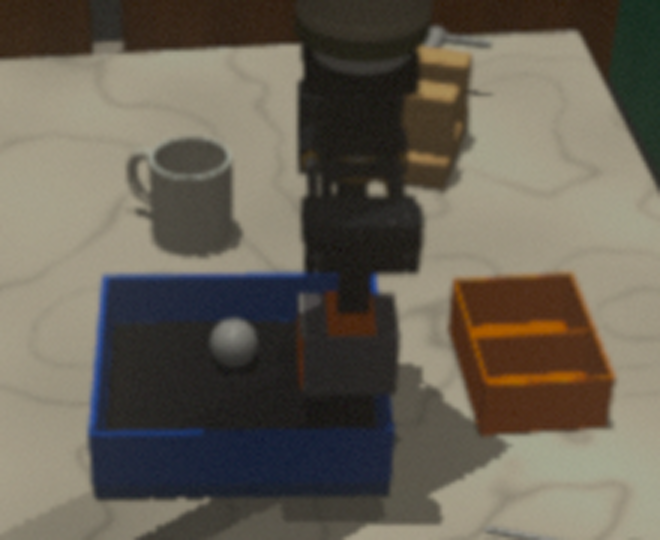

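>>> play_rows(motion=[[[0,0,-0.003],0,0.04],[[0,0,-0.0025],0,0.04],[[0,0,0],0,0.04],[[-0.0035,0,-0.0015],0,0.04],[[-0.0035,0.0005,-0.0015],0,0.04],[[-0.0035,0.0005,-0.0015],0,0.04],[[-0.0035,0.0005,-0.002],0,0.04]], squeeze=8)

```text
t: 25.05
position: [620.3, 206.8, 144.9]
tcp_rot: [[0.0, -0.086, -0.996], [-0.0, -0.996, 0.086], [-1.0, 0.0, -0.0]]
wrist_force: [-3.7, -1.1, 3.9]
gripper_width: 50.2
```

>>> play_rows(motion=[[[-0.0035,0.0005,-0.0025],0,0.04],[[-0.0035,0.0005,-0.0025],0,0.04],[[-0.0035,0.0005,-0.003],0,0.04],[[-0.0035,0.0005,-0.003],0,0.04],[[-0.0035,0.0005,-0.003],0,0.04],[[-0.003,0.0005,-0.003],0,0.04],[[-0.003,0.0005,-0.003],0,0.04],[[-0.003,0.0005,-0.003],0,0.04],[[0,0,0],0,0.04],[[0,0,0],0,0.04]])

```text
t: 26.3
position: [594.3, 211.3, 121.7]
tcp_rot: [[0.0, -0.086, -0.996], [0.001, -0.996, 0.086], [-1.0, -0.001, -0.0]]
wrist_force: [0.1, 0.8, -1.3]
gripper_width: 50.1
```

```bash
python3 - <<'E'
from h import *
im,d=grab('side','s13');o=get_obs();print(o['position'],o['tcp_rot'][:,1],o['wrist_force'],o['wrist_torque'],o['gripper_width'],o['t'])
cv2.imwrite('pics/s13z.png',cv2.resize(im[60:240,240:460,::-1],None,fx=3,fy=3,interpolation=cv2.INTER_CUBIC))
E
```

```text
[594.25047827 211.27003033 121.64159616] [-8.58031547e-02 -9.96311930e-01 -5.97104481e-04] [-0.24690813  1.21905361 -0.92918071] [0.17119154 0.16968147 0.0847525 ] 50.02786741709274 26.35
```

View pics/s13z.png

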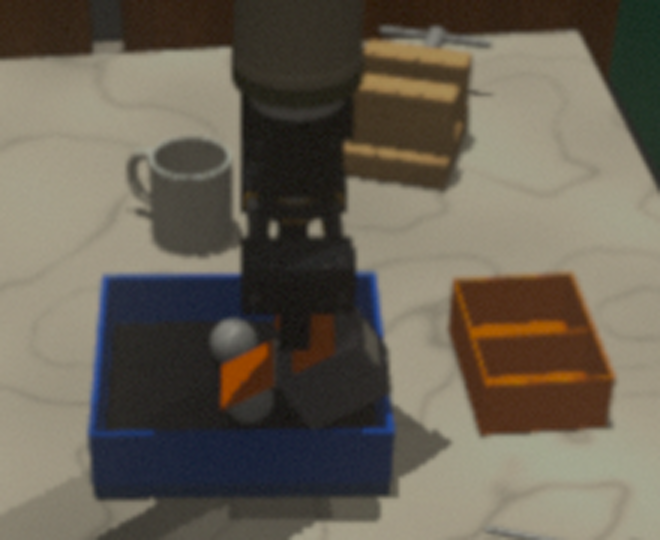

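>>> play_rows(motion=[[[0,0,0.01],0,0.04],[[0,0,0.02],0,0.04],[[0,0,0.03],0,0.04],[[0,0,0.025],0,0.04],[[0,0,0],0,0.04],[[0,0,0],0,0.04]])

```text
t: 27.1
position: [594.0, 210.7, 206.4]
tcp_rot: [[-0.0, -0.086, -0.996], [-0.0, -0.996, 0.086], [-1.0, 0.0, 0.0]]
wrist_force: [-0.9, -0.1, -0.6]
gripper_width: 50.0
```

```bash
python3 - <<'E'
from h import *
im,d=grab('side','s14');o=get_obs();print(o['position'],o['tcp_rot'][:,1],o['wrist_force'],o['wrist_torque'],o['gripper_width'],o['t'])
cv2.imwrite('pics/s14z.png',cv2.resize(im[60:240,240:460,::-1],None,fx=3,fy=3,interpolation=cv2.INTER_CUBIC))
E
```

```text
[593.81813865 210.51984198 205.86359666] [-8.62924531e-02 -9.96269630e-01  6.60839630e-04] [-0.09026792 -0.02621324 -2.60636778] [-0.02395491  0.06575093 -0.00841717] 50.19124744636513 27.15
```

View pics/s14z.png

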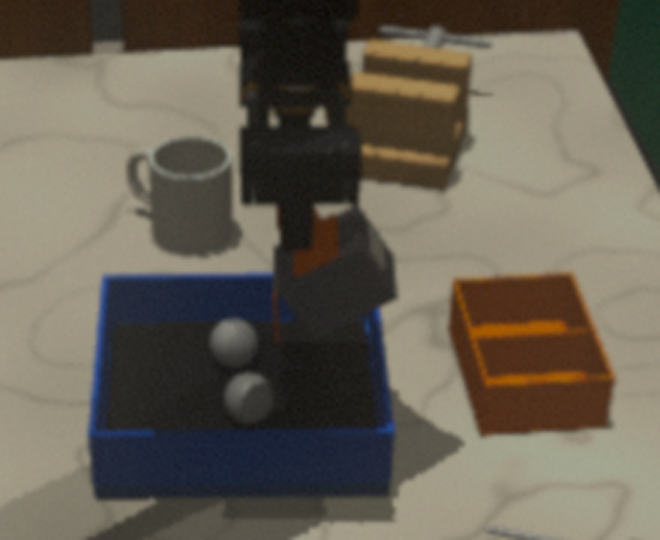

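>>> play_rows(motion=[[[0.02,-0.002,0],0,0.04],[[0.017,-0.002,-0.015],0,0.04],[[0,0,-0.025],0,0.04],[[0,0,-0.015],0,0.04],[[0,0,-0.003],0,0.04],[[0,0,0],0,0.04]], squeeze=7)

```text
t: 27.9
position: [631.2, 207.0, 149.0]
tcp_rot: [[0.0, -0.086, -0.996], [0.0, -0.996, 0.086], [-1.0, -0.0, -0.0]]
wrist_force: [0.8, -0.2, -1.3]
gripper_width: 50.1
```

>>> play_rows(motion=[[[0.001,0,-0.002],0,0.04],[[0.003,0,-0.001],0,0.04],[[0.005,-0.0005,0.0005],0,0.04],[[0.005,-0.0005,0.001],0,0.04],[[0.005,-0.0005,0],0,0.04],[[0.005,-0.0005,0],0,0.04],[[0.005,-0.0005,0],0,0.04],[[0,0,0],0,0.04]])

```text
t: 28.9
position: [661.4, 204.5, 148.2]
tcp_rot: [[0.002, -0.087, -0.996], [0.001, -0.996, 0.087], [-1.0, -0.001, -0.002]]
wrist_force: [1.2, -1.1, 4.7]
gripper_width: 49.9
```

```bash
python3 - <<'E'
from h import *
im,d=grab('side','s15');o=get_obs();print(o['position'],o['tcp_rot'][:,1],o['wrist_force'],o['wrist_torque'],o['gripper_width'],o['t'])
cv2.imwrite('pics/s15z.png',cv2.resize(im[60:240,240:460,::-1],None,fx=3,fy=3,interpolation=cv2.INTER_CUBIC))
E
```

```text
[661.32972459 204.43586396 148.16373215] [-8.66662244e-02 -9.96237036e-01 -8.56807444e-04] [ 0.85918705 -0.66702797  4.95424964] [ 0.04424336 -0.17412328 -0.04972096] 49.60783752649294 28.95
```

View pics/s15z.png

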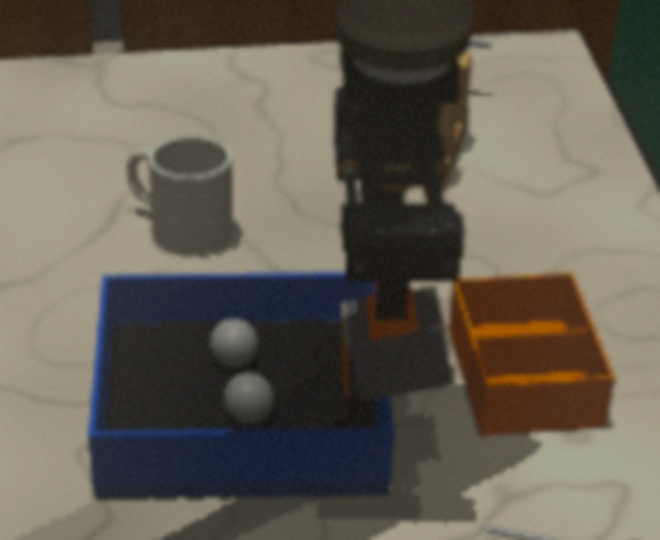

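>>> play_rows(motion=[[[0.005,-0.0005,0],0,0.04],[[0.004,-0.0005,0],0,0.04],[[0.002,0,0],0,0.04],[[0,0,0],0,0.04]])

```text
t: 29.45
position: [671.5, 203.5, 147.2]
tcp_rot: [[0.0, -0.086, -0.996], [0.0, -0.996, 0.086], [-1.0, -0.0, -0.0]]
wrist_force: [1.1, 1.1, 3.6]
gripper_width: 50.1
```

>>> play_rows(motion=[[[0,0,0.02],0,0.04],[[0,0,0.03],0,0.04],[[-0.02,-0.025,0],0,0.04],[[-0.03,-0.045,0],0,0.04],[[-0.03,-0.045,0],0,0.04],[[-0.022,-0.033,0],0,0.04],[[-0.01,-0.015,-0.02],0,0.04],[[0,0,-0.035],0,0.04],[[0,0,-0.03],0,0.04],[[0,0,-0.01],0,0.04],[[0,0,0],0,0.04]], squeeze=20)

```text
t: 30.82
position: [559.1, 40.3, 102.4]
tcp_rot: [[-0.001, -0.086, -0.996], [-0.0, -0.996, 0.086], [-1.0, 0.0, 0.001]]
wrist_force: [0.6, -0.8, 0.5]
gripper_width: 49.5
```

```bash
python3 - <<'E'
from h import *
im,d=grab('side','s16');o=get_obs();print(o['position'],o['tcp_rot'][:,1],o['wrist_force'],o['wrist_torque'],o['gripper_width'],o['t'])
cv2.imwrite('pics/s16z.png',cv2.resize(im[150:370,240:480,::-1],None,fx=2.7,fy=2.7,interpolation=cv2.INTER_CUBIC))
E
```

```text
[559.64275821  40.38992717 103.17141024] [-8.61286720e-02 -9.96284021e-01  3.92911689e-05] [ 0.58283782 -0.51804723 -1.52219722] [0.02375665 0.06646636 0.00049419] 49.75279900887034 30.875
```

View pics/s16z.png

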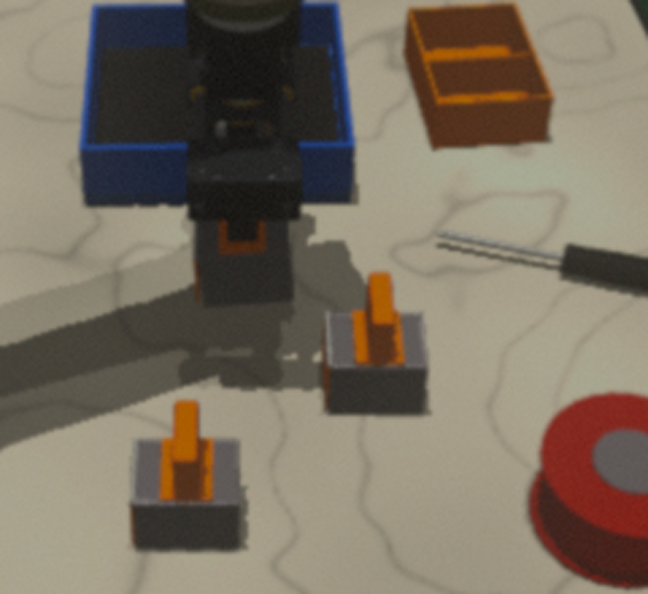

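Nearly level, so lower to the table with a soft grip.

>>> play_rows(motion=[[[0,0,-0.008],0,0.04],[[0,0,-0.004],0,0.04],[[0,0,-0.003],0,0.04],[[0,0,0],0,0.04]], squeeze=6)

```text
t: 31.38
position: [559.1, 40.3, 86.9]
tcp_rot: [[-0.0, -0.086, -0.996], [-0.0, -0.996, 0.086], [-1.0, 0.0, 0.0]]
wrist_force: [0.2, 0.2, -0.3]
gripper_width: 50.0
```

>>> play_rows(motion=[[[0,0,-0.002],0,0.04],[[0,0,-0.001],0,0.04],[[0,0,0],0,0.04]])

```text
t: 31.75
position: [560.4, 40.4, 85.2]
tcp_rot: [[0.003, -0.086, -0.996], [0.0, -0.996, 0.086], [-1.0, -0.0, -0.003]]
wrist_force: [2.5, 0.3, 4.9]
gripper_width: 49.9
```

>>> play_rows(motion=[[[0,0,0],0,0.087],[[0,0,0],0,0.087],[[0,0,0],0,0.087],[[0,0,0],0,0.087],[[0,0,0.02],0,0.087],[[0,0,0.04],0,0.087],[[0,0,0.05],0,0.087],[[-0.04,-0.04,0.01],0,0.087],[[-0.04,-0.04,0],0,0.087],[[-0.02,-0.04,0],0,0.087],[[0,-0.04,0],0,0.087],[[0,0,0],0,0.087]])

```text
t: 33.25
position: [458.9, -122.6, 205.5]
tcp_rot: [[0.001, -0.091, -0.996], [-0.001, -0.996, 0.091], [-1.0, 0.001, -0.002]]
wrist_force: [-0.4, 1.0, -0.3]
gripper_width: 86.8
```

>>> play_rows(motion=[[[0,-0.05,0],0,0.087],[[0,-0.06,0],0,0.087],[[0,-0.06,0],0,0.087],[[0,-0.06,0],0,0.087],[[0,-0.05,0],0,0.087],[[0,0,0],0,0.087],[[0,0,0],0,0.087]])

```text
t: 34.12
position: [460.2, -398.2, 204.7]
tcp_rot: [[0.001, -0.085, -0.996], [0.001, -0.996, 0.085], [-1.0, -0.001, -0.001]]
wrist_force: [-0.1, 0.7, 0.5]
gripper_width: 87.0
```

```bash
python3 - <<'E'
from h import *
grab('side','s17')
im,d=grab('top','t17');o=get_obs();print(o['position'],o['wrist_force'],o['t'])
X=cloud('top',d)
h,s,v=cv2.split(cv2.cvtColor(im,cv2.COLOR_RGB2HSV));om=((h>5)&(h<22)&(s>140)&(X[...,2]>90)&(X[...,2]<104)).astype(np.uint8)
n,l,st,c=cv2.connectedComponentsWithStats(om)
for i in range(1,n):
    if st[i,4]>60: print(c[i],st[i,4],np.median(X[l==i],0))
# balls: points in tray above floor
m=((X[...,2]>48)&(X[...,2]<62)&(X[...,0]>470)&(X[...,0]<645)&(X[...,1]>160)&(X[...,1]<330)).astype(np.uint8)
n,l,st,c=cv2.connectedComponentsWithStats(m)
th=np.radians(-4.7)
for i in range(1,n):
    if st[i,4]>20:
        q=np.median(X[l==i],0);r=q[:2]-[558.6,245.8];print('ball',c[i],st[i,4],q,'tray frame',r@[np.cos(th),np.sin(th)],r@[-np.sin(th),np.cos(th)])
E
```

```text
[ 460.24529603 -397.81235563  204.72910369] [-0.29048375  0.05708663 -0.35815496] 34.225
[347.28289474 178.54276316] 304 [644.3009802  -58.01400606  95.61300482]
[284.51083591 229.37770898] 323 [564.99999421  40.57117554  95.86070256]
[415.44666667 267.92333333] 300 [ 502.7789418  -160.33096212   95.49691859]
ball [180.65187713 236.23208191] 293 [561.5654989  214.87477469  53.99676595] tray frame 5.489493919617883 -30.57824717947836
ball [139.92881356 239.68813559] 295 [556.06851884 283.67644415  54.26514982] tray frame -5.626508114889912 37.54165453093902
```

View pics/s17.png

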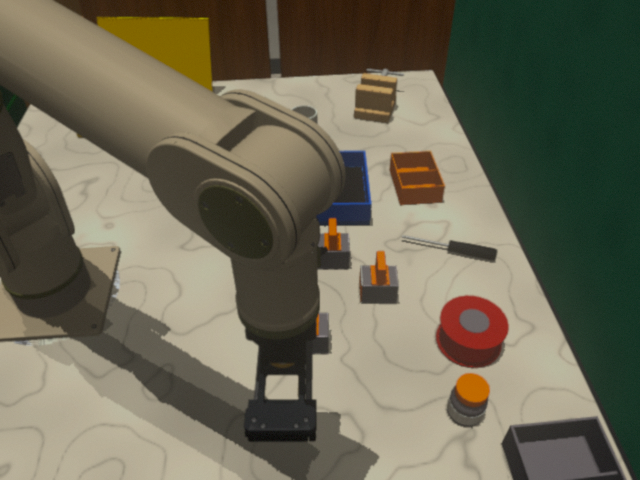

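View pics/t17.png

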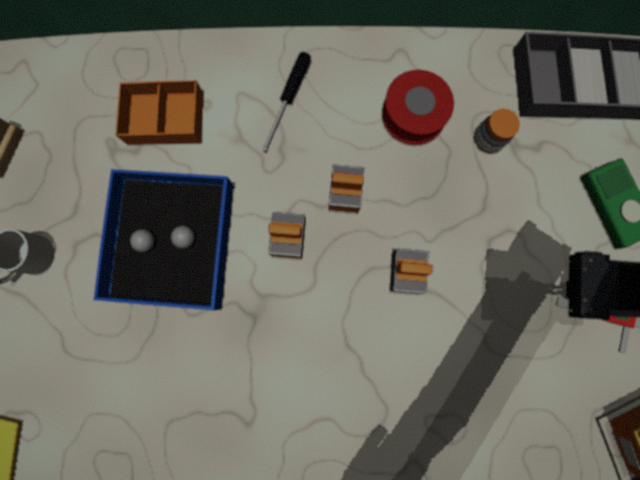

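Both balls lie in the tray, at top-view pixels (140,240) and (181,236). All three boxes stand upright with equal handle heights, and the arm is clear. I'm handing the job in.

```bash
python3 -c "
from cell import *
print(sign_off())"
```

```text
the job is handed in; nothing more can be done
None
```

The job is handed in at about 34 s of the 72 s allowed. Both steel balls are in the blue tray, all three boxes stand upright on the table, and the arm is clear of everything. `sign_off()` gives no verdict, so the result rests on my own checks.

**Weighing:** I lifted all three boxes. The boxes that started at the far right and nearest the tray read about 3.3 N and 4 N, so they were loaded. The middle one read about 1.5 N, so I took it as empty. I only lifted it a couple of centimetres and set it down level.

**Tipping:** The moves allow only shifts and a turn about vertical. I held each loaded box softly by its handle and used the tray's +x rim to pivot it flap end down until the ball rolled out. I then levelled it on the same rim and set it on the table.

**Last checks:**
- **Balls:** In the tray frame they are at about (5, -31) mm and (-6, 38) mm. Their tops measure 54 mm above the table, against 58 mm expected for a ball on the floor.
- **Boxes:** Handle tops read 95.5 to 95.9 mm, against 98 mm nominal. They read the same 2 to 3 mm low before anything was moved, so I put this down to camera bias. All three boxes look level and are clear of the tray.
- **Wrist force:** It read near zero at the end.

None of the checks failed. The only disagreements were the 2 to 4 mm low height readings.

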